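# Screw the cap onto the slip canister

### The arm

A 6-joint arm with a two-finger parallel gripper is mounted at the origin on the work surface. World frame = base frame: x ahead of the robot, y to its left, z up, the work surface at z = 0. Lengths are in m, angles in rad, forces in N, time in s.
With the tool pointing down it reaches from about 0.35 to 0.775 m from the base axis. Payload 5.5 kg.
Tool frame: the origin (TCP) lies between the finger pads; the fingertips stand 11 mm ahead of it and the grasp point (between the pads) lies 8 mm behind it (tips_ahead is the distance from the TCP to the fingertips, in m); z points along the fingers, y is the line along which they close (so a half turn about z gives the same grasp; the last joint's range is limited). The gripper opens to 85 mm and grips with 20 to 120 N. Pads are 22 mm wide; open, the fingers measure 114 mm over their backs; the gripper's body (76 mm by 85 mm) begins 54 mm behind the grasp point. The pads swing forward as they close: fully open they stand 13 mm farther back than shut.
Start: joints at [1.101, 0.313, 0.046, 1.304, 0, 1.431], TCP at [0.186, 0.544, 0.242] pointing down, gripper open.
Joint ranges: [-2.76, 2.76], [-0.86, 1.69], [-1.03, 1.26], [-2.2, 2.34], [-1.47, 1.5], [-3.14, 3.14]. Speed limits (rad/s): [2.57, 2.57, 3.14, 3.14, 3.14, 3.14].

### API

Orientations are given as a unit quaternion [w, x, y, z].
In Python, from workcell import * gives the robot as it stands. The module is installed in compiled form; this text tells all that it offers.
- The arm moves only by the tool jog_arm, never from a script. Its argument "moves" is a list of rows, each an object with "fingers": the closure, from 0 (fully open) to 1 (shut); "slide": the shift along the tool's x, y, z in mm, a list of three; "angular": the turn, a rotation vector about the tool's x, y, z in degrees, a list of three. A call has 1 to 10 rows; each row is the pose to reach, as a shift and turn from the pose commanded when the call began, along the tool's axes at that moment; what a row does not reach only later rows make up. A row lasts 1/12 s, in which the tool goes at most 41.7 mm and 7.16 degrees, less where a joint would pass 70% of its speed; a pose out of reach is approached as far as the arm can. A call with a gripper value outside its range is refused whole. The fingers move at their own pace and stop on an object; "squeeze" is the grip in N (left out, the last holds). Time passes only in rows, so rows that repeat a pose let the fingers close. It gives the time, the measured TCP pose, the force, the opening and the grip force at its end, in the units of the state.
- get_state(): the state, without advancing time (a new reading comes with each control period).
- read_camera(name): name is "scene" or "top" or "wrist"; returns a dict with "color" (384x512x3 uint8, red, green, blue), "fovy" (degrees; the focal length in pixels is half the picture's height over the tangent of half this angle, whatever the lens; pixels are square), "cx", "cy" (the principal point, pixels), "world_from_camera" (4x4, takes a point from camera to world coordinates); the wrist camera has in their place "tool_from_camera" (4x4, takes a point from camera to tool coordinates, whose origin is the TCP and whose axes are the flange's). Camera axes: x right, y down, z forward; pixel columns grow to the right and rows downward; lengths in m; the calibration is good to about 2 mm. A picture is of the moment at which its call begins: read the wrist's pose just before it. There is no depth.
- hand_in(): hands the job in; it is judged then, once.
Trained networks look in a picture, given as the dict that the camera call returned (one of the last four; its "shot" number tells which), for a name from the list of things; names that differ only in an ending like _2 or _b are one class to them, and where a whole thing is asked for, a point or a joint stands for the part that bears it (a point fixed in the world has none). Each returns a list of dicts, best first, with "p" (0 to 1); they miss things now and then, are a little off and sometimes report something else, mostly with a low value. They report only what shows in the picture. A call takes as long as a camera call.
- look_for(target, picture): "point" ([column, row] in pixels, amid what is visible of it).
- tip_of(target, picture): "point" ([column, row] in pixels: a listed point, or the origin of a listed thing).
The state is a dict: "clock": time; "joint_pos": joint angles; "qvel": joint speeds; "tau": joint torques, N m; "tcp_pos": TCP position; "orientation": TCP orientation; "wrist_force": force on the tool from outside, world axes, zero at the start; "ft_torque": the same for the moment, N m; "finger_gap": finger opening in m; "grip_force": force on a finger pad.
Only numpy, scipy, OpenCV 4.12 (cv2) and the standard library are available. Lean on these libraries where they do the work, as an engineer would, in place of code of your own. Each camera call takes 0.05 s, during which the arm holds its last target. There are 200 camera calls.

### The job

Close the blue slip canister: fetch its yellow cap from the mat and set it squarely on the slanting white neck, turn it backward (anticlockwise) until it drops into the thread start, then screw it forward (clockwise) until it is fully home, and let go. Leave the other things on the table where they are.

Things in the scene. Friction and masses are not known exactly. Their poses are not given: they have to be found in the camera images.
- canister: Full blue plastic canister, fixed, 170 x 200 mm, 165 mm high at the back with a carrying bar on top reaching 195 mm; its front (-x of its frame) has a face that slopes down towards the front at 33 degrees, 97 mm high at the front edge. Origin: centre of its underside.
- neck: White filler neck, fixed, square on the middle of the sloping face. z is its axis, pointing out of it, 33 degrees from vertical, leaning to the canister's front. Origin: on the axis, in the plane of the flat tops of the four thread ridges (58 mm outer diameter, neck 48 mm). The ridges repeat every 90 degrees; how they are turned about the axis differs every time and is not told.
- neck_mouth (a point): Centre of the neck's top, 9 mm above neck's origin. The top is 39 mm wide and tapers out to 48 mm, guiding the cap on. Round the neck, each ridge is a flat top of 57 degrees ending, clockwise, in a 5 mm high tooth; a 28 degree gap, the thread start, follows. A cap pin on a ridge jams at the tooth if turned clockwise; anticlockwise it reaches a gap within about 75 degrees.
- neck_foot (a point): Where the neck's axis meets the sloping face, 22 mm below neck's origin. In a gap the pins can drop 10 mm to the channel's floor; the tooth stops them going further anticlockwise there. From there a clockwise turn of 55 to 75 degrees takes the pins under the ridges along a channel that sinks 5 mm in its first 48 degrees, then runs level to a stop. It does not turn back by itself.
- cap: Yellow screw cap, loose, 56 to 112 g, standing skirt down on the mat at the start. 70 mm wide over its ribs, 32 mm high, with a bar grip on its top: 52 mm long along the cap's x, 16 mm wide along its y, 34 mm high (66 mm in all). Origin: centre of the skirt's lower edge, z up through the bar.
- cap_pins (a point): On the cap's axis, 3 mm above its origin: level of the undersides of its four inward pins, 5 mm thick, 90 degrees apart on the cap's x and y axes, with 1 mm of play round the neck. Its height in the neck's frame: 0 with the pins on the ridges (5 mm on a tooth), -10 mm dropped in the thread start (1.5 mm of axial play), -15 mm fully home. Press lightly (5 N) so that it drops and follows the thread.
- cap_grip (a point): On the cap's axis, 58 mm above its origin, in the bar, 26 mm above the cap's flat top: a good place to grip, firmly (about 35 N), across the 16 mm width. At the stop of the thread the turning resistance rises above 0.9 N m.
- loop_tool: Bystander: wooden handled loop tool, 20 mm thick, 195 mm long, lying between cap and canister. Origin: under the middle of its handle, x along it.
- trim_tool: Bystander: thin trimming tool, 12 mm thick, 185 mm long, lying on the far side. Origin: under the middle of its handle, x along it.
- pinch_pot: Bystander: small terracotta cup, 76 mm wide, 60 mm high. Origin: centre of its underside.
- glaze_jar: Bystander: closed glass jar, 68 mm wide, 85 mm high. Origin: centre of its underside.
- rib: Bystander: flat wooden throwing rib, 90 x 50 x 8 mm. Origin: centre of its underside.
- bowl: Bystander: white bowl, 120 mm wide, 50 mm high. Origin: centre of its underside.
- tile: Bystander: blue test tile, 60 x 60 x 8 mm. Origin: centre of its underside.

How it is judged:
On the way:
1. the cap sits squarely on the neck and has dropped into the thread start, not yet screwed down (z of cap in the frame of neck between -0.0155 and -0.0105 m and angle between the z axis of cap and the z axis of neck, either way round below 0.12 rad and x of cap in the frame of neck between -0.004 and 0.004 m and y of cap in the frame of neck between -0.004 and 0.004 m), for 0.05 s.
At the end, for the whole second after the job is handed in: The cap is on the neck, square to it within 4.5 degrees and centred within 4 mm, screwed down at least 3.5 mm below where it dropped (its lower edge 16.5 mm or more below the ridge tops; 18 mm is the stop), and at rest (z of cap in the frame of neck between -0.021 and -0.0165 m and angle between the z axis of cap and the z axis of neck, either way round below 0.08 rad and x of cap in the frame of neck between -0.004 and 0.004 m and y of cap in the frame of neck between -0.004 and 0.004 m and linear speed of cap below 0.02 m/s); the robot touches nothing.
It fails at once if a bystander is moved more than 30 mm (distance of any of loop_tool, trim_tool, pinch_pot, glaze_jar, rib, bowl, tile from where it was at the start of the episode above 0.03 m).
It also fails if it takes over 67 s, if anything falls off the work surface, if the arm or the gripper's body presses on something with over 40 N, if the wrist force passes 120 N, or if a joint passes its speed limit or range.

## Working session

There is one attempt and no reset: what is moved stays moved. The work goes in short steps, Python scripts to look and compute and a tool call to move; the robot and the scene stay as the last step left them, time stands still between calls to the robot, and variables do not carry over. Pictures are saved under pics/ and viewed, at most 10 in all, crops included, and the job is handed in when it is done.

Besides the shell and the picture viewer there is one more tool, called after "Request:" as name(argument=value, ...) on one line, values as JSON. jog_arm: Moves the arm, as the interface text tells. Its arguments: {"type":"object","properties":{"moves":{"type":"array","items":{"type":"object","properties":{"fingers":{"type":"number"},"slide":{"type":"array","items":{"type":"number"}},"angular":{"type":"array","items":{"type":"number"}}}}},"squeeze":{"type":"number"}},"required":["moves"]}

```bash
mkdir -p pics; cat > h.py <<'E'
from workcell import *
import numpy as np, cv2
from scipy.spatial.transform import Rotation as R
def rot(q): return R.from_quat([q[1],q[2],q[3],q[0]])
def cam(name):
    s=get_state(); p=read_camera(name)
    if name=="wrist":
        T=np.eye(4);T[:3,:3]=rot(s["orientation"]).as_matrix();T[:3,3]=s["tcp_pos"]
        p["W"]=T@p["tool_from_camera"]
    else: p["W"]=np.array(p["world_from_camera"])
    p["f"]=p["color"].shape[0]/2/np.tan(np.radians(p["fovy"])/2)
    return p
def ray(p,uv):
    d=np.array([(uv[0]-p["cx"])/p["f"],(uv[1]-p["cy"])/p["f"],1.])
    return p["W"][:3,3],p["W"][:3,:3]@d
def onz(p,uv,z):
    o,d=ray(p,uv); return o+d*(z-o[2])/d[2]
def tri(obs):
    A=np.zeros((3,3));b=np.zeros(3)
    for p,uv in obs:
        o,d=ray(p,uv);d=d/np.linalg.norm(d);M=np.eye(3)-np.outer(d,d);A+=M;b+=M@o
    X=np.linalg.solve(A,b)
    res=[np.linalg.norm(np.cross(X-ray(p,uv)[0],ray(p,uv)[1]/np.linalg.norm(ray(p,uv)[1]))) for p,uv in obs]
    return X,np.array(res)
def proj(p,X):
    c=np.linalg.inv(p["W"])@np.append(X,1); return [p["f"]*c[0]/c[2]+p["cx"],p["f"]*c[1]/c[2]+p["cy"]]
def save(p,n): cv2.imwrite("pics/"+n,p["color"][...,::-1])
E
cat > a.py <<'E'
from h import *
np.set_printoptions(precision=4,suppress=True)
P={n:cam(n) for n in ("scene","top","wrist")}
for t in ["canister","neck","neck_mouth","neck_foot","cap","cap_pins","cap_grip"]:
    obs=[]
    for n,p in P.items():
        r=tip_of(t,p)
        if r: print(t,n,np.round(r[0]["point"],1),round(r[0]["p"],2)); 
        if r and r[0]["p"]>.4: obs.append((p,r[0]["point"]))
    if len(obs)>1: print("   ",*tri(obs))
for t in ["loop_tool","trim_tool","pinch_pot","glaze_jar","rib","bowl","tile"]:
    r=look_for(t,P["top"])
    if r: print(t,onz(P["top"],r[0]["point"],.02),round(r[0]["p"],2))
img=np.hstack([P[n]["color"] for n in ("scene","top")])
cv2.imwrite("pics/a.png",cv2.resize(img,(800,300),interpolation=cv2.INTER_AREA)[...,::-1])
save(P["top"],"top.png");save(P["wrist"],"w.png");save(P["scene"],"scene.png")
for n in P: print(n,P[n]["W"][:3,3],P[n]["W"][:3,2],P[n]["fovy"])
E
python3 a.py
```

```text
canister scene [232.3 163.7] 0.88
canister top [301.3 209.2] 0.67
    [ 0.5406 -0.1871  0.0013] [0.0036 0.0036]
neck scene [240.3 125.9] 0.59
neck_mouth scene [274.3 194.2] 0.65
neck_mouth top [311.8 219.9] 0.68
    [ 0.4669 -0.1735 -0.1865] [0.0963 0.0963]
neck_foot scene [238.9 130.4] 0.47
neck_foot top [303.9 216.2] 0.7
    [ 0.506  -0.1784  0.1511] [0.0002 0.0002]
cap scene [297.7 241.1] 0.74
cap top [208.7 207.1] 0.52
    [ 0.5562  0.1634 -0.0182] [0.0051 0.0051]
cap_pins scene [295.9 235.6] 0.81
cap_pins top [211.7 206. ] 0.76
    [0.5572 0.1509 0.0025] [0.003 0.003]
cap_grip scene [303.6 231.4] 0.63
cap_grip top [310.2 219.4] 0.68
    [ 0.4723 -0.0836 -0.2141] [0.1765 0.1765]
loop_tool [0.5071 0.021  0.02  ] 0.76
trim_tool [ 0.7207 -0.0041  0.02  ] 0.66
pinch_pot [0.8086 0.0568 0.02  ] 0.88
glaze_jar [ 0.571  -0.4578  0.02  ] 0.68
rib [ 0.41   -0.4426  0.02  ] 0.89
bowl [0.5982 0.4851 0.02  ] 0.83
tile [0.4585 0.4118 0.02  ] 0.69
scene [0.9558 0.4368 1.0168] [-0.3525 -0.4098 -0.8413] 54.64841276283111
top [ 0.422  -0.0086  1.364 ] [ 0.1376  0.0008 -0.9905] 56.55606266860463
wrist [0.1165 0.5671 0.3725] [ 0.2715 -0.0955 -0.9577] 63.95077868577172
```

```bash
python3 -c "
import cv2,numpy as np
a=cv2.resize(cv2.imread('pics/top.png')[130:290,170:370],(800,600),interpolation=cv2.INTER_CUBIC)
cv2.imwrite('pics/t1.png',a)
a=cv2.imread('pics/scene.png')[90:270,190:400];cv2.imwrite('pics/s1.png',cv2.resize(a,(700,600),interpolation=cv2.INTER_CUBIC))"
```

```text
(no output)
```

View pics/t1.png

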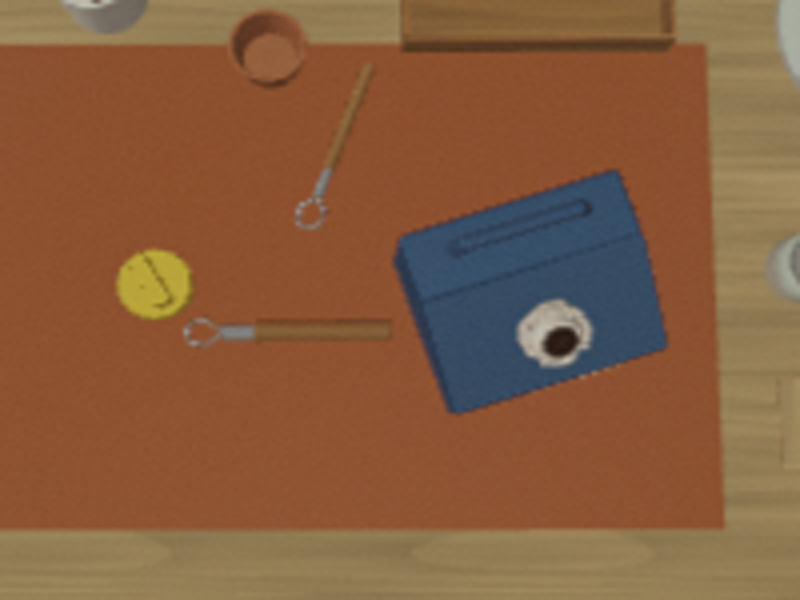

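View pics/s1.png

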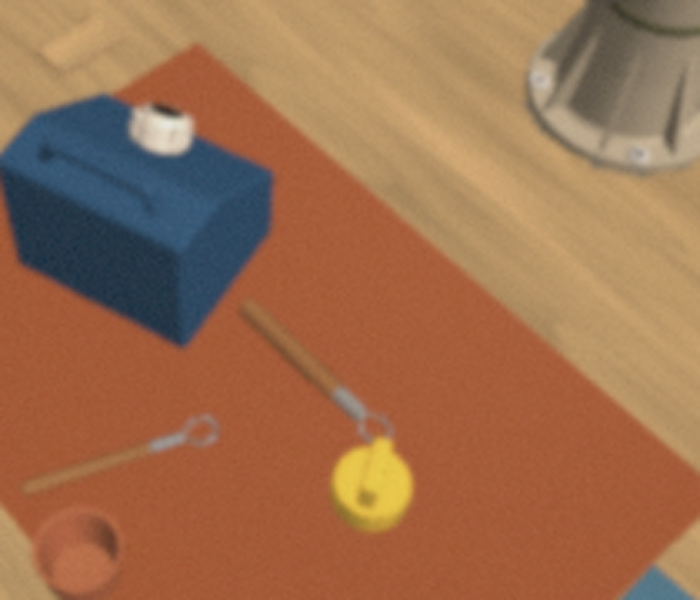

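The top view shows the cap at about (208,206) with its bar running roughly 20° off world x. The canister is yawed about +17°, its neck mouth at about (310,221), and the loop tool's ring is close to the cap. Next is a move helper.

```bash
cat >> h.py <<'E'
def jog(pos,Rm,s=None):
    "shift (mm) and rotvec (deg) in tool axes from the present pose to pos,Rm"
    s=s or get_state(); C=rot(s["orientation"])
    print("slide",np.round(C.inv().apply(np.array(pos)-s["tcp_pos"])*1000,1),"ang",np.round((C.inv()*Rm).as_rotvec(degrees=True),1))
def pose(zdir,yang):
    "tool rotation with z=zdir and y as near as possible to the horizontal heading yang (deg)"
    z=np.array(zdir)/np.linalg.norm(zdir); y=np.array([np.cos(np.radians(yang)),np.sin(np.radians(yang)),0]);y-=z*(y@z);y/=np.linalg.norm(y)
    return R.from_matrix(np.c_[np.cross(y,z),y,z])
E
python3 - <<'E'
from h import *
s=get_state(); print(rot(s["orientation"]).as_matrix().round(3)); print(s["finger_gap"],s["wrist_force"])
p=read_camera("wrist");print(np.round(p["tool_from_camera"],3))
for y in(112,-68): jog([0.557,0.153,0.20],pose([0,0,-1],y))
E
```

```text
[[-0.946  0.324  0.   ]
 [ 0.324  0.946  0.   ]
 [-0.     0.    -1.   ]]
0.08553897601107475 [-0.6572791   0.89923946 -0.04899829]
[[-0.001 -0.958 -0.288  0.073]
 [ 1.    -0.    -0.001 -0.   ]
 [ 0.001 -0.288  0.958 -0.131]
 [ 0.     0.     0.     1.   ]]
slide [-477.4 -249.9   42.3] ang [  0.    0.  -40.9]
slide [-477.4 -249.9   42.3] ang [  0.   -0.  139.1]
```

Request:
jog_arm(moves=[{"fingers": 0, "slide": [-40, -21, 4], "angular": [0, 0, -4]}, {"fingers": 0, "slide": [-80, -42, 8], "angular": [0, 0, -9]}, {"fingers": 0, "slide": [-120, -63, 12], "angular": [0, 0, -14]}, {"fingers": 0, "slide": [-160, -84, 16], "angular": [0, 0, -19]}, {"fingers": 0, "slide": [-200, -105, 20], "angular": [0, 0, -24]}, {"fingers": 0, "slide": [-240, -126, 24], "angular": [0, 0, -29]}, {"fingers": 0, "slide": [-280, -147, 28], "angular": [0, 0, -34]}, {"fingers": 0, "slide": [-320, -168, 32], "angular": [0, 0, -38]}, {"fingers": 0, "slide": [-360, -188, 36], "angular": [0, 0, -41]}, {"fingers": 0, "slide": [-400, -210, 40], "angular": [0, 0, -41]}])

```text
clock: 2.43
tcp_pos: [0.4728, 0.241, 0.2057]
orientation: [0.0, -0.193, 0.981, 0.0]
wrist_force: [0.0, 0.9, -0.4]
finger_gap: 0.0856
grip_force: 0.0
```

Request:
jog_arm(moves=[{"fingers": 0, "slide": [-35, 30, 0], "angular": [0, 0, 0]}])

```text
clock: 2.52
tcp_pos: [0.4956, 0.2655, 0.2046]
orientation: [-0.001, -0.181, 0.983, -0.003]
wrist_force: [1.9, 0.1, 0.6]
finger_gap: 0.0854
grip_force: 0.0
```

```bash
python3 - <<'E'
from h import *
s=get_state(); print(np.round(s["joint_pos"],2),s["clock"],s["tcp_pos"])
jog([0.557,0.153,0.20],pose([0,0,-1],112))
E
```

```text
[ 0.35  0.3  -0.06  1.21 -0.01 -0.01] 2.5167 [0.4956122  0.26553956 0.20463894]
slide [ -17.2 -127.     5.3] ang [-0.3 -0.2 -1.1]
```

Request:
jog_arm(moves=[{"fingers": 0, "slide": [-6, -40, 2], "angular": [0, 0, 0]}, {"fingers": 0, "slide": [-12, -80, 3], "angular": [0, 0, 0]}, {"fingers": 0, "slide": [-17, -120, 5], "angular": [0, 0, 0]}, {"fingers": 0, "slide": [-17, -127, 5], "angular": [0, 0, 0]}, {"fingers": 0, "slide": [-17, -127, 5], "angular": [0, 0, 0]}])

```text
clock: 2.93
tcp_pos: [0.5554, 0.166, 0.2001]
orientation: [-0.0, -0.19, 0.982, -0.0]
wrist_force: [-0.2, 0.5, -0.7]
finger_gap: 0.085
grip_force: 0.0
```

```bash
python3 - <<'E'
from h import *
p=cam("wrist"); t=cam("top");sc=cam("scene"); s=get_state(); print(s["tcp_pos"],s["clock"])
for n in["cap","cap_pins","cap_grip"]:
    o=[]
    for k,q in (("w",p),("s",sc)):
        r=tip_of(n,q)
        if r: print(n,k,np.round(r[0]["point"],1),round(r[0]["p"],2)); o.append((q,r[0]["point"]))
    if r and len(o)>1: print(*tri(o))
    if o: print("   onz",onz(p,o[0][1],{"cap":0,"cap_pins":.003,"cap_grip":.058}[n]))
save(p,"w2.png")
E
```

```text
[0.5536491  0.16908865 0.20060013] 3.0833
cap w [247.5 165.7] 0.94
cap s [298.  240.8] 0.96
[ 0.5583548   0.16244695 -0.01464294] [0.00243062 0.00243062]
   onz [0.55414418 0.16342753 0.        ]
cap_pins w [248.9 166.6] 0.58
cap_pins s [370.7 327.3] 0.66
[ 0.56624246  0.32193575 -0.11639353] [0.14745543 0.14745543]
   onz [0.55389849 0.16498653 0.003     ]
cap_grip w [244.3 181.3] 0.83
cap_grip s [304.4 230. ] 0.73
[0.55400651 0.16497199 0.0622031 ] [0.00411789 0.00411789]
   onz [0.55708584 0.16172788 0.058     ]
```

View pics/w2.png

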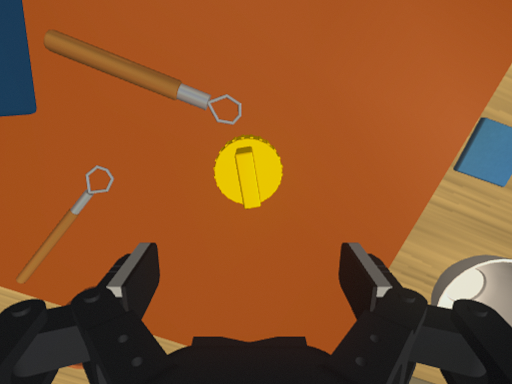

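The wrist view shows the cap at (248,170) with its bar's top face running from about (244,153) to (253,207). The loop tool's ring at (226,109) is clear of the bar. I'll measure the bar's heading and centre from its top face.

```bash
python3 - <<'E'
from h import *
p=cam("wrist"); s=get_state(); print(s["tcp_pos"],s["clock"])
hsv=cv2.cvtColor(p["color"],cv2.COLOR_RGB2HSV)
c=p["color"][135:215,205:290]
print(hsv[160:200:8,225:275:4,2]); 
q=[onz(p,u,.066) for u in((236,154),(245,208),(252,153),(261,206))]
for a,b in((0,1),(2,3)): d=q[a]-q[b]; print(np.degrees(np.arctan2(d[1],d[0])),np.linalg.norm(d))
print(np.linalg.norm(q[0]-q[2]),np.mean(q,0))
m=cv2.resize(c,None,fx=7,fy=7,interpolation=cv2.INTER_CUBIC);cv2.imwrite("pics/c.png",m[...,::-1])
E
```

```text
[0.55394026 0.16921924 0.20078224] 3.4333
[[233 234 229 233 233 233 203 233 233 233 232 232 233]
 [233 233 177 233 233 233 234 234 233 233 233 233 232]
 [233 233 237 234 233 233 233 225 233 233 233 233 233]
 [233 233 233 227 233 233 233 199 233 233 233 233 233]
 [233 233 233 181 233 233 233 235 234 233 233 227 169]]
-149.13176263631107 0.05063072546118541
-148.11279111490617 0.04968927629042312
0.013974824761206556 [0.55199058 0.16795426 0.066     ]
```

View pics/c.png

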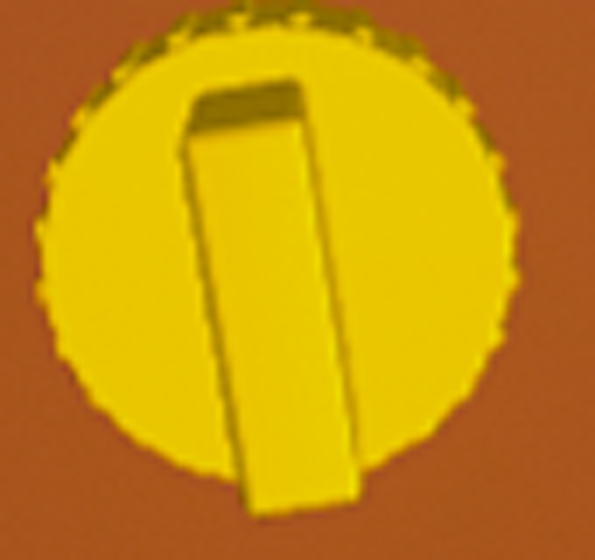

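```bash
python3 - <<'E'
from h import *
jog([0.554,0.164,0.05],pose([0,0,-1],121))
E
```

```text
slide [  2.   -4.9 150.8] ang [ 0.   0.  -8.8]
```

Request:
jog_arm(moves=[{"fingers": 0.4, "slide": [2, -5, 40], "angular": [0, 0, -5]}, {"fingers": 0.4, "slide": [2, -5, 80], "angular": [0, 0, -9]}, {"fingers": 0.4, "slide": [2, -5, 115], "angular": [0, 0, -9]}, {"fingers": 0.4, "slide": [2, -5, 140], "angular": [0, 0, -9]}, {"fingers": 0.4, "slide": [2, -5, 151], "angular": [0, 0, -9]}, {"fingers": 0.4, "slide": [2, -5, 151], "angular": [0, 0, -9]}, {"fingers": 0.4, "slide": [2, -5, 151], "angular": [0, 0, -9]}])

```text
clock: 4.02
tcp_pos: [0.5545, 0.1633, 0.05]
orientation: [-0.0, -0.268, 0.963, 0.0]
wrist_force: [-0.8, 0.9, -0.1]
finger_gap: 0.0517
grip_force: 0.0
```

Request:
jog_arm(moves=[{"fingers": 1, "slide": [0, 0, 0], "angular": [0, 0, 0]}, {"fingers": 1}, {"fingers": 1}, {"fingers": 1}, {"fingers": 1}, {"fingers": 1}, {"fingers": 1}, {"fingers": 1}, {"fingers": 1}], squeeze=38)

```text
schema error: expected keys fingers, slide, angular
```

```bash
python3 - <<'E'
from h import *
s=get_state();print(s)
E
```

```text
{'clock': 4.0167, 'joint_pos': array([ 1.47477656e-01,  4.45620763e-01, -2.54534532e-01,  8.70673041e-01,
        5.95533705e-05, -3.95620842e-01]), 'qvel': array([-0.00080019, -0.02766905,  0.03771399,  0.00227897, -0.00015188,
        0.00053387]), 'tau': array([ 7.69082224e-03, -4.90292573e+01,  2.40440941e+01, -1.84929602e-03,
       -1.11424361e-03,  5.02678122e-04]), 'tcp_pos': array([0.55448404, 0.16326741, 0.05002888]), 'orientation': array([-1.21965505e-05, -2.68224236e-01,  9.63356506e-01,  3.15284105e-05]), 'wrist_force': array([-0.83867443,  0.93559199, -0.08602422]), 'ft_torque': array([-0.0403881 , -0.05768912, -0.04280025]), 'grip_force': 0.0, 'finger_gap': 0.05173268847282524}
```

Request:
jog_arm(moves=[{"fingers": 1, "slide": [0, 0, 0], "angular": [0, 0, 0]}, {"fingers": 1, "slide": [0, 0, 0], "angular": [0, 0, 0]}, {"fingers": 1, "slide": [0, 0, 0], "angular": [0, 0, 0]}, {"fingers": 1, "slide": [0, 0, 0], "angular": [0, 0, 0]}, {"fingers": 1, "slide": [0, 0, 0], "angular": [0, 0, 0]}, {"fingers": 1, "slide": [0, 0, 0], "angular": [0, 0, 0]}, {"fingers": 1, "slide": [0, 0, 0], "angular": [0, 0, 0]}], squeeze=38)

```text
clock: 4.6
tcp_pos: [0.5559, 0.1634, 0.0516]
orientation: [0.002, -0.268, 0.963, -0.0]
wrist_force: [-0.6, -0.2, 7.5]
finger_gap: 0.0154
grip_force: 38.2
```

Request:
jog_arm(moves=[{"fingers": 1, "slide": [0, 0, -30], "angular": [0, 0, 0]}, {"fingers": 1, "slide": [0, 0, -70], "angular": [0, 0, 0]}, {"fingers": 1, "slide": [0, 0, -110], "angular": [0, 0, 0]}, {"fingers": 1, "slide": [0, 0, -150], "angular": [0, 0, 0]}, {"fingers": 1, "slide": [0, 0, -190], "angular": [0, 0, 0]}, {"fingers": 1, "slide": [0, 0, -230], "angular": [0, 0, 0]}, {"fingers": 1, "slide": [0, 0, -250], "angular": [0, 0, 0]}, {"fingers": 1, "slide": [0, 0, -250], "angular": [0, 0, 0]}])

```text
clock: 5.27
tcp_pos: [0.5564, 0.1633, 0.3062]
orientation: [0.005, -0.268, 0.963, -0.001]
wrist_force: [0.5, 0.4, -0.2]
finger_gap: 0.0149
grip_force: 37.4
```

```bash
python3 - <<'E'
from h import *
s=get_state();print(s["tcp_pos"],s["finger_gap"],s["grip_force"],s["wrist_force"],s["joint_pos"])
P={n:cam(n) for n in("wrist","scene","top")}
for t in["neck_mouth","neck_foot","canister","neck"]:
    o=[]
    for n in("wrist","scene","top"):
        r=tip_of(t,P[n])
        for x in r[:2]: print(t,n,np.round(x["point"],1),round(x["p"],2))
        if r and n!="wrist": o.append((P[n],r[0]["point"]))
    if len(o)>1: print(*tri(o))
im=np.vstack([cv2.resize(P["top"]["color"][180:250,265:355],(540,420),interpolation=cv2.INTER_CUBIC),])
w=cv2.resize(P["wrist"]["color"],(260,195));im[:195,280:]=w
w=cv2.resize(P["scene"]["color"][90:200,180:290],(195,195),interpolation=cv2.INTER_CUBIC)
im=np.hstack([im,np.zeros((420,200,3),np.uint8)]);im[:195,540:735]=w
cv2.imwrite("pics/n.png",im[...,::-1])
E
```

```text
[0.55639347 0.16333379 0.30621635] 0.014906773410018405 37.415894865989685 [ 0.45880804  0.42488034 -0.17111093] [ 1.47147982e-01  3.06699329e-01  1.92046035e-01  1.44540297e+00
 -2.88874975e-05 -3.95708006e-01]
neck_mouth scene [241.2 124.8] 0.62
neck_mouth top [311.  220.7] 0.65
[ 0.48731616 -0.19882155  0.14716522] [0.00518488 0.00518488]
neck_foot wrist [428.3 167.1] 0.67
neck_foot scene [237.9 129.8] 0.66
neck_foot scene [218.5 100. ] 0.19
neck_foot top [308.4 217.4] 0.73
[ 0.50121628 -0.19391873  0.13749948] [0.00219564 0.00219564]
canister scene [234.8 165.4] 0.71
canister top [297.3 208.2] 0.73
canister top [202.1 197.1] 0.59
[ 0.54312108 -0.17024135  0.01163511] [0.00411658 0.00411658]
neck scene [240.7 127.6] 0.6
neck top [309.8 218.5] 0.66
[ 0.49428381 -0.19469019  0.1431469 ] [0.00630369 0.00630369]
```

View pics/n.png

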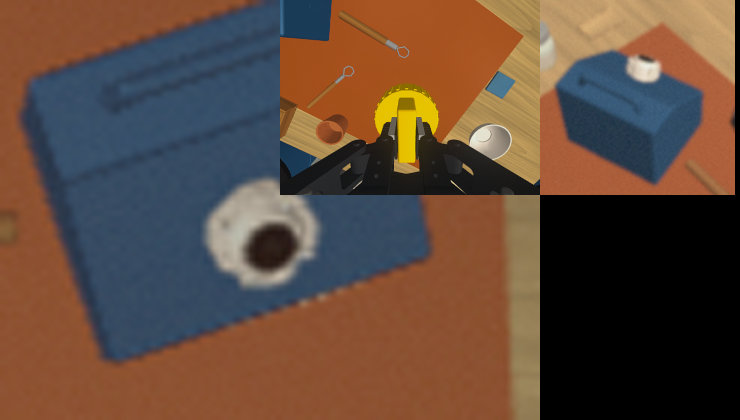

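The cap is held (gap 15 mm). The top view shows the neck mouth at about (310,221) in full-frame pixels. I'll move to a tilted viewpoint from which the wrist camera sees the neck past the cap.

```bash
cat >> h.py <<'E'
def axis(yaw): a=np.radians(yaw);t=np.radians(33); return np.array([-np.sin(t)*np.cos(a),-np.sin(t)*np.sin(a),np.cos(t)])
E
python3 - <<'E'
from h import *
n=axis(17);m=np.array([.490,-.199,.157])
Rt=pose(-n,107); print(Rt.as_matrix().round(3))
jog(m+.2*n-.05*Rt.as_matrix()[:,0],Rt)
E
```

```text
[[-0.802 -0.292  0.521]
 [-0.245  0.956  0.159]
 [-0.545  0.    -0.839]]
slide [ 307.  -260.5  -52.5] ang [  4.1 -32.8  13.7]
```

Request:
jog_arm(moves=[{"fingers": 1, "slide": [30, -26, -6], "angular": [0, -3, 1]}, {"fingers": 1, "slide": [60, -52, -12], "angular": [1, -6, 3]}, {"fingers": 1, "slide": [90, -78, -18], "angular": [1, -9, 4]}, {"fingers": 1, "slide": [120, -104, -24], "angular": [2, -13, 5]}, {"fingers": 1, "slide": [150, -130, -30], "angular": [2, -17, 7]}, {"fingers": 1, "slide": [180, -156, -36], "angular": [3, -21, 8]}, {"fingers": 1, "slide": [210, -182, -42], "angular": [3, -25, 10]}, {"fingers": 1, "slide": [240, -208, -46], "angular": [4, -29, 12]}, {"fingers": 1, "slide": [270, -234, -50], "angular": [4, -32, 13]}, {"fingers": 1, "slide": [300, -256, -52], "angular": [4, -33, 14]}])

```text
clock: 6.85
tcp_pos: [0.4279, -0.2129, 0.3523]
orientation: [0.284, -0.138, 0.948, 0.041]
wrist_force: [0.6, -0.6, -1.1]
finger_gap: 0.0152
grip_force: 37.5
```

Request:
jog_arm(moves=[{"fingers": 1, "slide": [0, 0, 0], "angular": [0, 0, 0]}, {"fingers": 1, "slide": [0, 0, 0], "angular": [0, 0, 0]}])

```text
clock: 7.02
tcp_pos: [0.4284, -0.2141, 0.3514]
orientation: [0.282, -0.136, 0.949, 0.042]
wrist_force: [0.2, 0.2, -0.9]
finger_gap: 0.0155
grip_force: 37.5
```

```bash
python3 - <<'E'
from h import *
P=[cam("wrist")]
s=get_state();print(s["tcp_pos"],s["finger_gap"],s["joint_pos"].round(2),s["clock"])
p=P[0]
for t in["neck_mouth","neck_foot","neck","canister","cap","cap_pins","cap_grip"]:
    r=tip_of(t,p)
    for x in r[:1]: print(t,np.round(x["point"],1),round(x["p"],2))
np.savez("w3.npz",W=p["W"],f=p["f"],cx=p["cx"],cy=p["cy"],color=p["color"])
save(p,"w3.png")
print("mouth expected",proj(p,[.490,-.199,.157]))
E
```

```text
[ 0.42903392 -0.21226291  0.35141097] 0.015177636531118099 [-0.96 -0.14 -0.31  1.2   0.55 -1.19] 7.0667
neck_mouth [247.8 118.6] 0.73
neck [248.9 118.1] 0.79
canister [248.4  82.3] 0.57
cap [247.5 216.2] 0.69
cap_pins [250.5 113.2] 0.63
cap_grip [249.9 264.8] 0.72
mouth expected [np.float64(245.97540481170176), np.float64(118.35910938191095)]
```

View pics/w3.png

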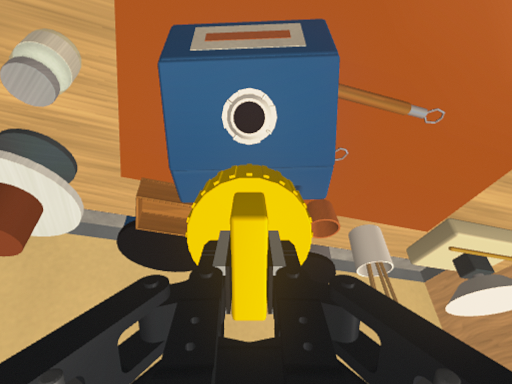

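The wrist view shows the neck facing the camera, mouth hole centred at about (249,118), with the canister's edges visible. I'll zoom in for the corners and the ridge gaps.

```bash
python3 - <<'E'
import cv2,numpy as np
a=cv2.imread("pics/w3.png")
b=cv2.resize(a[15:205,150:350],(632,600),interpolation=cv2.INTER_CUBIC)
cv2.imwrite("pics/w3c.png",b)
n=cv2.resize(a[80:156,210:288],(700,682),interpolation=cv2.INTER_CUBIC);n=cv2.convertScaleAbs(n,alpha=1.0)
cv2.imwrite("pics/w3n.png",n[40:640,:])
E
```

```text
(no output)
```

View pics/w3c.png

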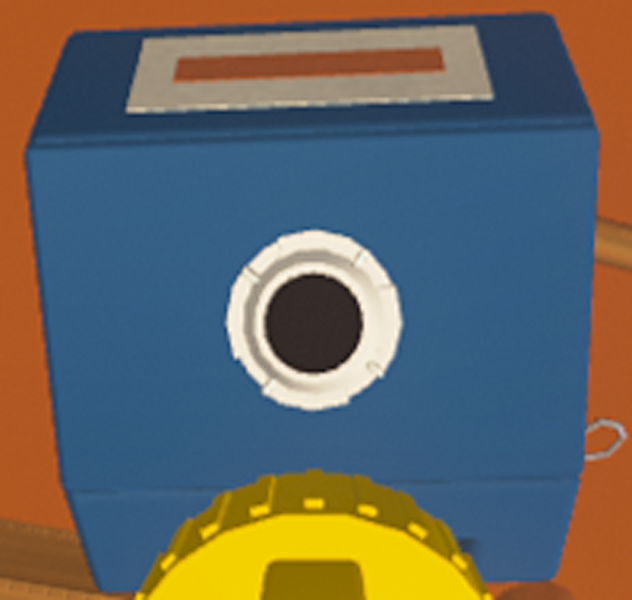

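View pics/w3n.png

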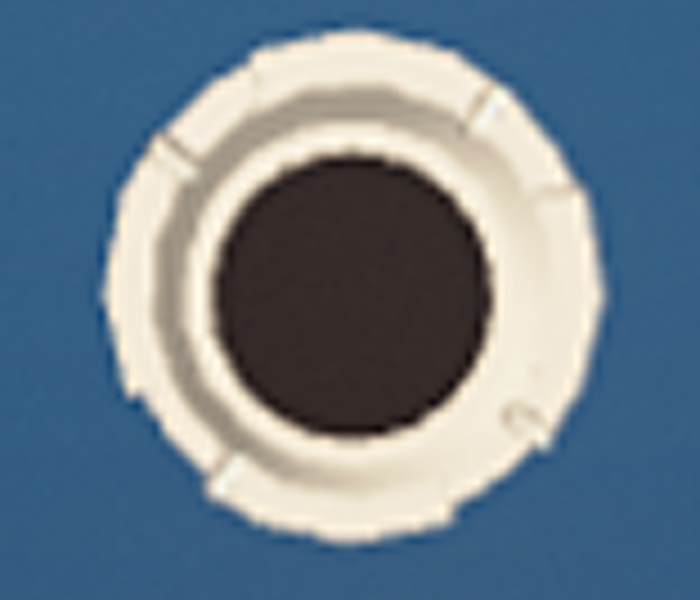

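The teeth show in the crop at screen angles of about 53°, 144°, 237° and −39°, so the gap centres lie at about 39° mod 90. The pins sit at 0° mod 90, which puts them on the ridge flats, and a turn of about 39° anticlockwise reaches a gap. Next I'll fit the canister pose and the cap's offset in the hand.

```bash
cat > fit.py <<'E'
from h import *
from scipy.optimize import least_squares
d=np.load("w3.npz"); p=dict(W=d["W"],f=float(d["f"]),cx=float(d["cx"]),cy=float(d["cy"]),color=d["color"])
t=np.tan(np.radians(33)); n=axis(0)
foot=np.array([-.085+.034/t,0,.131]); mouth=foot+.031*n
M=[(-.085,.1,.097),(-.085,-.1,.097),(-.085+.068/t,.1,.165),(-.085+.068/t,-.1,.165),(-.085,.1,0),(-.085,-.1,0),mouth]
# image right = tool +y = canister +y
U=[(338.9,56.1),(158.9,63.1),(334.5,166),(170.9,170.1),(325,19.7),(172.8,25.4),(249.3,117.4)]
wt=np.array([1,1,1,1,.5,.5,4])
def world(q,m): return R.from_euler("z",q[2]).apply(m)+[q[0],q[1],q[3]]
g=lambda q: np.append((np.array([np.array(proj(p,world(q,m)))-u for m,u in zip(M,U)])*wt[:,None]).ravel(),q[3]/.001)
s=least_squares(g,[.54,-.187,.3,0],loss="soft_l1"); q=s.x; print("canister",q[:2],np.degrees(q[2]),q[3]); print(np.round(s.fun[:14].reshape(-1,2)/wt[:,None],1))
print("mouth",world(q,mouth),"foot",world(q,foot))
# cap in the hand
hsv=cv2.cvtColor(p["color"],cv2.COLOR_RGB2HSV); m=cv2.inRange(hsv,(22,150,60),(35,255,255)); m[:150]=0
_,l,st,_=cv2.connectedComponentsWithStats(m); m=l==1+np.argmax(st[1:,4])
obs=[]
for r in range(165,232,3):
    c=np.flatnonzero(m[r]); 
    if len(c): obs.append((r,c[0]-.0,c[-1]+1.0))
st=get_state(); T=np.eye(4);T[:3,:3]=rot(st["orientation"]).as_matrix();T[:3,3]=st["tcp_pos"]
C=np.linalg.inv(np.linalg.inv(T)@p["W"]) # camera_from_tool (pose unchanged since the picture)
a=np.radians(np.arange(0,360,2))
def hull(v):
    P=[]
    for z in (.0506,.0206):
        X=np.c_[v[0]+.0348*np.cos(a),v[1]+.0348*np.sin(a),0*a+z,0*a+1]
        X[:,0]+=v[2]*(z-.02)
        c=X@C.T; P.append(c[:,:2]/c[:,2:3]*p["f"]+[p["cx"],p["cy"]])
    return cv2.convexHull(np.vstack(P).astype(np.float32))
def res(v):
    h=hull(v); return [cv2.pointPolygonTest(h,(float(x),r+.5),True) for r,x0,x1 in obs for x in (x0,x1)]
f=least_squares(res,[0,0,0],diff_step=1e-2,x_scale=[.001,.001,.02],loss="soft_l1")
f=least_squares(res,f.x,diff_step=1e-2,x_scale=[.001,.001,.02],loss="soft_l1")
print("cap in tool mm,tilt",f.x[:2]*1000,np.degrees(f.x[2]),np.abs(f.fun).mean()); print(obs[0],obs[-1],p["cx"],p["cy"])
E
python3 fit.py
```

```text
canister [ 0.53937732 -0.17872187] 18.647482334519864 -0.0061376080019139405
[[ 0.4 -2.1]
 [-0.8 -1.7]
 [-0.3 -0.1]
 [-0.6  0.7]
 [-0.1 -1.5]
 [-0.9 -0.5]
 [ 0.1  0.2]]
mouth [ 0.49244898 -0.19455831  0.15086118] foot [ 0.50844645 -0.1891598   0.12486239]
cap in tool mm,tilt [ 3.80793542 -3.89750707] -1.957763456379475 0.6445348828937185
(165, np.float64(241.0), np.float64(258.0)) (231, np.float64(186.0), np.float64(312.0)) 248.78443750286 189.92194726609412
```

```bash
sed -i 's#q\[3\]/.001)#q[3]/.0001)#; s#^def res(v):#def res(w):\n    v=[w[0]/1000,w[1]/1000,w[2]/50]#; s#^f=least_squares(res,\[0,0,0\].*#f=least_squares(res,[1,1,1],diff_step=.1,loss="soft_l1")#; s#^f=least_squares(res,f.x.*#f=least_squares(res,f.x+.3,diff_step=.1,loss="soft_l1")#; s#f.x\[:2\]\*1000,np.degrees(f.x\[2\])#f.x[:2],np.degrees(f.x[2]/50)#' fit.py
cat >> fit.py <<'E'
for tl in(-1,0,1):
    k=least_squares(lambda w:res([w[0],w[1],tl]),[1,1],diff_step=.1); print(tl*1.15,k.x,k.cost)
E
python3 fit.py
```

```text
canister [ 0.53511001 -0.1800207 ] 18.704263851526935 -2.2401831870867032e-05
[[ 2.3 -3.5]
 [-2.9 -2.8]
 [ 1.4  0.8]
 [-2.1  1.9]
 [ 1.3 -3.4]
 [-2.4 -2. ]
 [ 0.   0.3]]
mouth [ 0.48819738 -0.19590364  0.15697639] foot [ 0.5041895  -0.19048929  0.1309776 ]
cap in tool mm,tilt [ 3.82275372 -3.89728108] -1.9858705381592574 0.6437783932195326
(165, np.float64(241.0), np.float64(258.0)) (231, np.float64(186.0), np.float64(312.0)) 248.78443750286 189.92194726609412
-1.15 [ 3.45201377 -3.9197491 ] 13.751045216056669
0.0 [ 2.9661373  -3.92484724] 15.405803209560116
1.15 [ 2.46661681 -3.92945081] 18.578369516865422
```

```bash
python3 - <<'E'
s=open("h.py").read()
open("fit.py","a").write('''
T=p["W"]@np.linalg.inv(tfc); Ti=np.linalg.inv(T)
tl=lambda X:(Ti@np.append(X,1))[:3]*1000
print("tool: mouth",tl(world(q,mouth)),"foot",tl(world(q,foot)))
nt=T[:3,:3].T@axis(np.degrees(q[2])); print("axis in tool",nt)
Rt=R.from_matrix(T[:3,:3]); print("square up, keeping roll:",(R.align_vectors([-nt],[[0,0,1]])[0]).as_rotvec(degrees=True))
''')
f=open("fit.py").read()
import re
f=f.replace('st=get_state(); T=np.eye(4);T[:3,:3]=rot(st["orientation"]).as_matrix();T[:3,3]=st["tcp_pos"]\n','tfc=np.array(read_camera("wrist")["tool_from_camera"])\n').replace('C=np.linalg.inv(np.linalg.inv(T)@p["W"])','C=np.linalg.inv(tfc)')
open("fit.py","w").write(f)
E
python3 fit.py | tail -9
```

```text
mouth [ 0.48819738 -0.19590364  0.15697639] foot [ 0.5041895  -0.19048929  0.1309776 ]
cap in tool mm,tilt [ 0.76567884 -0.13491373] -0.8131516408882216 0.7032202636979422
(165, np.float64(241.0), np.float64(258.0)) (231, np.float64(186.0), np.float64(312.0)) 248.78443750286 189.92194726609412
-1.15 [ 0.88611196 -0.16016771] 16.389355178289613
0.0 [ 0.39564207 -0.15816568] 16.155462323332664
1.15 [-0.10378196 -0.15611578] 17.6675557376401
tool: mouth [ 5.38743058e+01 -7.00260537e-02  1.96945855e+02] foot [ 53.9532398    0.53366697 227.93987557]
axis in tool [-0.00254626 -0.01947397 -0.99980712]
square up, keeping roll: [-1.11584794  0.14589925  0.        ]
```

Request:
jog_arm(moves=[{"fingers": 1, "slide": [13, 0, 33], "angular": [-0.3, 0, 0]}, {"fingers": 1, "slide": [27, -0.5, 66], "angular": [-0.6, 0.1, 0]}, {"fingers": 1, "slide": [40, -1, 98], "angular": [-1, 0.1, 0]}, {"fingers": 1, "slide": [53.4, -1, 130], "angular": [-1.1, 0.1, 0]}, {"fingers": 1, "slide": [53.4, -1, 130], "angular": [-1.1, 0.1, 0]}, {"fingers": 1, "slide": [53.4, -1, 130], "angular": [-1.1, 0.1, 0]}, {"fingers": 1, "slide": [53.4, -1, 130], "angular": [-1.1, 0.1, 0]}])

```text
clock: 8.05
tcp_pos: [0.4559, -0.2044, 0.2151]
orientation: [0.281, -0.143, 0.948, 0.051]
wrist_force: [0.8, -1.0, 0.2]
finger_gap: 0.0151
grip_force: 37.6
```

```bash
cat > st.py <<'E'
from h import *
np.set_printoptions(precision=4,suppress=True)
S=[]
for k in range(5): S.append(get_state()); read_camera("top")
m=lambda k:np.mean([s[k] for s in S],0)
n=axis(18.7);Rt=R.from_quat(np.array([np.array(s["orientation"])[[1,2,3,0]] for s in S])).mean()
mo=np.array([.4882,-.1959,.1570]); neck=mo-.009*n
tcp=m("tcp_pos"); o=tcp+Rt.apply([.0005,0,.0506])-neck
ex=np.array([np.cos(np.radians(18.7)),np.sin(np.radians(18.7)),0]);
print("clock",S[-1]["clock"],"q",m("joint_pos").round(2),"tcp",tcp)
X=Rt.as_matrix()
print("cap origin in neck: axial",o@n*1000,"lateral tool x,y",(X[:,0]@o-(X[:,0]@n)*(o@n))*1000,(X[:,1]@o-(X[:,1]@n)*(o@n))*1000)
print("tilt: n in tool",Rt.inv().apply(n),"F tool",Rt.inv().apply(m("wrist_force")),"T tool",Rt.inv().apply(m("ft_torque")),"gap,grip",S[-1]["finger_gap"],S[-1]["grip_force"])
E
python3 st.py
```

```text
clock 8.25 q [-0.9  -0.04 -0.56  0.83  0.54 -1.14] tcp [ 0.4561 -0.2051  0.2158]
cap origin in neck: axial 25.883577382787784 lateral tool x,y -3.609491730938626 1.711923400564743
tilt: n in tool [-0.0029  0.0004 -1.    ] F tool [ 0.3246 -0.4861  0.3393] T tool [0.0425 0.5964 0.0061] gap,grip 0.015364815267984366 37.56155848503113
```

The world readings are noisy by a few mm. I'll back off sideways at this height so the neck shows again, then measure the hole relative to the tool from close by.

Request:
jog_arm(moves=[{"fingers": 1, "slide": [-28, 0, 0], "angular": [0, 0, 0]}, {"fingers": 1, "slide": [-56, 0, 0], "angular": [0, 0, 0]}, {"fingers": 1, "slide": [-56, 0, 0], "angular": [0, 0, 0]}, {"fingers": 1, "slide": [-56, 0, 0], "angular": [0, 0, 0]}, {"fingers": 1, "slide": [-56, 0, 0], "angular": [0, 0, 0]}])

```text
clock: 8.72
tcp_pos: [0.4996, -0.1905, 0.244]
orientation: [0.28, -0.142, 0.948, 0.052]
wrist_force: [-0.0, 0.0, -1.3]
finger_gap: 0.0157
grip_force: 37.6
```

```bash
cat > hole.py <<'E'
from h import *
np.set_printoptions(precision=3,suppress=True)
for k in range(3):
    p=cam("wrist"); g=p["color"].astype(int); T=np.array(p["tool_from_camera"])
    roi=np.zeros(g.shape[:2],bool); roi[20:175,180:320]=1
    hole=((g.max(2)<75)&roi).astype(np.uint8)
    white=((g.min(2)>110)&roi).astype(np.uint8)
    def ell(m):
        c=max(cv2.findContours(m,cv2.RETR_EXTERNAL,cv2.CHAIN_APPROX_NONE)[0],key=cv2.contourArea); return cv2.fitEllipse(cv2.convexHull(c))
    e,w=ell(hole),ell(white); r=tip_of("neck_mouth",p)
    def at(u,d):
        v=T[:3,:3]@np.array([(u[0]-p["cx"])/p["f"],(u[1]-p["cy"])/p["f"],1]); return (T[:3,3]+v*(d-T[2,3])/v[2])*1000
    dz=58e-3*p["f"]/np.mean(w[1])
    print(e,w,r and (r[0]["point"],r[0]["p"])); 
    for z in(.060,.067,.074): print(z,at(e[0],z),"ridge circle",at(w[0],z+.009), 2*z)
s=get_state();print(s["tcp_pos"],s["clock"]);save(p,"w4.png")
E
python3 hole.py
```

```text
((243.4925079345703, 122.852783203125), (50.36989212036133, 51.398216247558594), 173.05606079101562) ((243.57571411132812, 120.40206909179688), (90.12303161621094, 92.17938995361328), 171.7929229736328) ([242.5, 124.8], 0.58)
0.06 [59.156 -3.725 60.   ] ridge circle [59.99  -3.824 69.   ] 0.12
0.067 [58.615 -3.849 67.   ] ridge circle [59.503 -3.947 76.   ] 0.134
0.074 [58.074 -3.974 74.   ] ridge circle [59.015 -4.069 83.   ] 0.148
((243.14646911621094, 124.18673706054688), (50.43552780151367, 51.3756103515625), 170.5547637939453) ((243.2994842529297, 122.05239868164062), (89.9537353515625, 92.29692077636719), 170.42555236816406) ([244.0, 123.8], 0.91)
0.06 [58.357 -3.941 60.   ] ridge circle [58.96  -4.007 69.   ] 0.12
0.067 [57.787 -4.074 67.   ] ridge circle [58.437 -4.135 76.   ] 0.134
0.074 [57.217 -4.206 74.   ] ridge circle [57.913 -4.264 83.   ] 0.148
((243.40396118164062, 124.02570343017578), (50.42245101928711, 51.35326385498047), 164.660400390625) ((243.6009521484375, 121.8613052368164), (90.00187683105469, 92.20153045654297), 175.21482849121094) ([240.7, 123.8], 0.78)
0.06 [58.453 -3.784 60.   ] ridge circle [59.079 -3.814 69.   ] 0.12
0.067 [57.887 -3.91  67.   ] ridge circle [58.56  -3.936 76.   ] 0.134
0.074 [57.32  -4.037 74.   ] ridge circle [58.041 -4.058 83.   ] 0.148
[ 0.499 -0.191  0.244] 9.0167
```

```bash
python3 st.py
```

```text
clock 9.2167 q [-0.79 -0.02 -0.48  0.84  0.51 -1.02] tcp [ 0.4997 -0.1908  0.2437]
cap origin in neck: axial 24.290626785004427 lateral tool x,y -57.246686632245634 3.091637690230411
tilt: n in tool [-0.001   0.0031 -1.    ] F tool [0.7164 0.3087 0.6142] T tool [ 0.0139  0.6089 -0.0021] gap,grip 0.01549322451693415 37.60511040687561
```

View pics/w4.png

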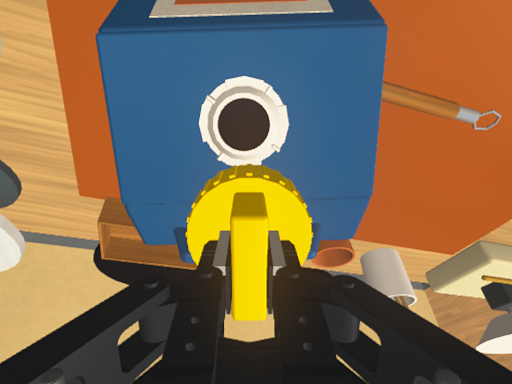

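Close up, the neck hole is at about (243,124) px, which is (58, −4) mm in the tool frame. The cap axis is at (0.5, 0), so I'll shift by that and check the realised displacement.

Request:
jog_arm(moves=[{"fingers": 1, "slide": [29, -2, 0], "angular": [0, 0, 0]}, {"fingers": 1, "slide": [57.5, -4, 0], "angular": [0, 0, 0]}, {"fingers": 1, "slide": [57.5, -4, 0], "angular": [0, 0, 0]}, {"fingers": 1, "slide": [57.5, -4, 0], "angular": [0, 0, 0]}, {"fingers": 1, "slide": [57.5, -4, 0], "angular": [0, 0, 0]}])

```text
clock: 9.68
tcp_pos: [0.4556, -0.2088, 0.2132]
orientation: [0.28, -0.142, 0.948, 0.051]
wrist_force: [-0.2, -0.3, -0.8]
finger_gap: 0.0149
grip_force: 37.7
```

```bash
cat >> st.py <<'E'
print("disp from view pose, tool axes:",Rt.inv().apply(tcp-np.array([.4997,-.1908,.2437]))*1000)
E
python3 st.py
```

```text
clock 9.8833 q [-0.9  -0.03 -0.56  0.83  0.54 -1.14] tcp [ 0.4559 -0.2086  0.2134]
cap origin in neck: axial 24.60253870851952 lateral tool x,y -1.253646561971207 -1.5343462867767408
tilt: n in tool [-0.0022  0.002  -1.    ] F tool [ 0.5166 -0.0675  0.4502] T tool [ 0.0349  0.6206 -0.0089] gap,grip 0.01545391158238558 37.65037715435028
disp from view pose, tool axes: [56.0273 -4.4464 -0.4466]
```

Request:
jog_arm(moves=[{"fingers": 1, "slide": [1, 0.3, 0], "angular": [0, 0, 0]}, {"fingers": 1, "slide": [1, 0.3, 5], "angular": [0, 0, 0]}, {"fingers": 1, "slide": [1, 0.3, 10], "angular": [0, 0, 0]}, {"fingers": 1, "slide": [1, 0.3, 14], "angular": [0, 0, 0]}, {"fingers": 1, "slide": [1, 0.3, 14], "angular": [0, 0, 0]}])

```text
clock: 10.35
tcp_pos: [0.4614, -0.205, 0.1992]
orientation: [0.28, -0.142, 0.948, 0.053]
wrist_force: [-0.5, -0.4, -0.9]
finger_gap: 0.0153
grip_force: 37.7
```

Request:
jog_arm(moves=[{"fingers": 1, "slide": [0, 0, 2], "angular": [0, 0, 0]}, {"fingers": 1, "slide": [0, 0, 4], "angular": [0, 0, 0]}, {"fingers": 1, "slide": [0, 0, 4], "angular": [0, 0, 0]}])

```text
clock: 10.6
tcp_pos: [0.4635, -0.2049, 0.1966]
orientation: [0.28, -0.142, 0.948, 0.052]
wrist_force: [-1.1, -0.4, -0.8]
finger_gap: 0.0151
grip_force: 37.7
```

```bash
python3 st.py
```

```text
clock 10.8 q [-0.88 -0.01 -0.59  0.77  0.54 -1.12] tcp [ 0.4635 -0.205   0.1969]
cap origin in neck: axial 6.183406655271659 lateral tool x,y 0.7484347748872479 -0.5860247142345859
tilt: n in tool [-0.0013  0.0031 -1.    ] F tool [ 0.7516 -0.2228  0.5041] T tool [ 0.0307  0.6251 -0.0126] gap,grip 0.015606883414398651 37.650219798088074
disp from view pose, tool axes: [58.0043 -3.6804 18.0189]
```

Request:
jog_arm(moves=[{"fingers": 1, "slide": [-0.3, 0, 1], "angular": [0, 0, 0]}, {"fingers": 1, "slide": [-0.3, 0, 2], "angular": [0, 0, 0]}, {"fingers": 1, "slide": [-0.3, 0, 3], "angular": [0, 0, 0]}, {"fingers": 1, "slide": [-0.3, 0, 4], "angular": [0, 0, 0]}, {"fingers": 1, "slide": [-0.3, 0, 4], "angular": [0, 0, 0]}])

```text
clock: 11.27
tcp_pos: [0.4658, -0.2041, 0.1935]
orientation: [0.28, -0.142, 0.948, 0.052]
wrist_force: [-0.7, -0.2, 0.0]
finger_gap: 0.0152
grip_force: 37.7
```

Request:
jog_arm(moves=[{"fingers": 1, "slide": [0, 0, 1], "angular": [0, 0, 0]}, {"fingers": 1, "slide": [0, 0, 2], "angular": [0, 0, 0]}, {"fingers": 1, "slide": [0, 0, 2], "angular": [0, 0, 0]}])

```text
clock: 11.52
tcp_pos: [0.4669, -0.2039, 0.1921]
orientation: [0.28, -0.142, 0.948, 0.052]
wrist_force: [0.2, -0.4, -0.9]
finger_gap: 0.0154
grip_force: 37.9
```

```bash
python3 st.py
```

```text
clock 11.7167 q [-0.87 -0.01 -0.59  0.76  0.54 -1.11] tcp [ 0.4669 -0.2039  0.1922]
cap origin in neck: axial 0.2943430735774707 lateral tool x,y 0.3529504218551324 -0.6366064302739267
tilt: n in tool [-0.0014  0.0029 -1.    ] F tool [ 0.9421 -0.1104 -0.5886] T tool [0.0048 0.5951 0.0098] gap,grip 0.015297539775386516 37.84918963909149
disp from view pose, tool axes: [57.6259 -3.7298 23.9019]
```

Request:
jog_arm(moves=[{"fingers": 1, "slide": [0, 0, 1], "angular": [0, 0, 0]}, {"fingers": 1, "slide": [0, 0, 1], "angular": [0, 0, 0]}])

```text
clock: 11.93
tcp_pos: [0.4677, -0.2037, 0.1914]
orientation: [0.28, -0.142, 0.948, 0.052]
wrist_force: [0.4, 1.1, -0.8]
finger_gap: 0.0154
grip_force: 37.6
```

Request:
jog_arm(moves=[{"fingers": 1, "slide": [0, 0, 1], "angular": [0, 0, 0]}, {"fingers": 1, "slide": [0, 0, 1], "angular": [0, 0, 0]}])

```text
clock: 12.1
tcp_pos: [0.4682, -0.2035, 0.1905]
orientation: [0.28, -0.142, 0.948, 0.052]
wrist_force: [1.1, 1.2, -0.3]
finger_gap: 0.0152
grip_force: 37.7
```

```bash
python3 st.py
```

```text
clock 12.3 q [-0.87 -0.01 -0.6   0.75  0.54 -1.11] tcp [ 0.4681 -0.2035  0.1906]
cap origin in neck: axial -1.767184354238775 lateral tool x,y 0.09207831034183128 -0.646847494601198
tilt: n in tool [-0.0019  0.003  -1.    ] F tool [-1.5965  0.3322  1.3121] T tool [0.0358 0.0778 0.0082] gap,grip 0.015582430511408386 37.55894601345062
disp from view pose, tool axes: [57.4082 -3.7356 25.9337]
```

Request:
jog_arm(moves=[{"fingers": 1, "slide": [-0.5, 0, 1], "angular": [0, 0, 0]}, {"fingers": 1, "slide": [-0.5, 0, 1], "angular": [0, 0, 0]}])

```text
clock: 12.52
tcp_pos: [0.4687, -0.2034, 0.1901]
orientation: [0.28, -0.142, 0.948, 0.052]
wrist_force: [-2.8, 0.2, 3.2]
finger_gap: 0.0153
grip_force: 38.4
```

Request:
jog_arm(moves=[{"fingers": 1, "slide": [0, 0, 1], "angular": [0, 0, 0]}, {"fingers": 1, "slide": [0, 0, 1], "angular": [0, 0, 0]}])

```text
clock: 12.68
tcp_pos: [0.4689, -0.2034, 0.1899]
orientation: [0.28, -0.142, 0.948, 0.051]
wrist_force: [-10.7, 0.9, 11.9]
finger_gap: 0.0154
grip_force: 40.0
```

```bash
python3 st.py
```

```text
clock 12.8833 q [-0.87 -0.   -0.6   0.75  0.53 -1.1 ] tcp [ 0.4689 -0.2034  0.1899]
cap origin in neck: axial -2.6964943046705985 lateral tool x,y -0.12932890644686718 -0.763253474823242
tilt: n in tool [-0.0009  0.0019 -1.    ] F tool [  1.9132   3.4042 -14.8679] T tool [-0.7389  0.819  -0.014 ] gap,grip 0.015724386145424995 39.88289952278137
disp from view pose, tool axes: [57.105  -3.8198 26.9274]
```

Contact is at axial −2.7 mm, where the pins should meet the ridges (−3 expected). I'll ease the press to about 6 N and turn anticlockwise.

Request:
jog_arm(moves=[{"fingers": 1, "slide": [0, 0, -0.6], "angular": [0, 0, -3]}, {"fingers": 1, "slide": [0, 0, -0.6], "angular": [0, 0, -8]}, {"fingers": 1, "slide": [0, 0, -0.6], "angular": [0, 0, -13]}, {"fingers": 1, "slide": [0, 0, -0.6], "angular": [0, 0, -18]}, {"fingers": 1, "slide": [0, 0, -0.6], "angular": [0, 0, -22]}, {"fingers": 1, "slide": [0, 0, -0.6], "angular": [0, 0, -22]}])

```text
clock: 13.43
tcp_pos: [0.4689, -0.2032, 0.1901]
orientation: [0.285, -0.322, 0.903, -0.003]
wrist_force: [-5.3, 1.3, 6.5]
finger_gap: 0.0153
grip_force: 39.0
```

```bash
python3 st.py
```

```text
clock 13.6333 q [-0.87 -0.   -0.6   0.75  0.53 -1.49] tcp [ 0.4689 -0.2032  0.1901]
cap origin in neck: axial -2.5769585319333195 lateral tool x,y -0.06708904982921814 -0.872270061787614
tilt: n in tool [-0.0025  0.0018 -1.    ] F tool [-0.8796  2.2282 -7.6178] T tool [-0.644   0.1701 -0.1945] gap,grip 0.015381885255170999 38.97689759731293
disp from view pose, tool axes: [54.1516 17.9792 26.7631]
```

Request:
jog_arm(moves=[{"fingers": 1, "slide": [0, 0, 0], "angular": [0, 0, -5]}, {"fingers": 1, "slide": [0, 0, 0], "angular": [0, 0, -10]}, {"fingers": 1, "slide": [0, 0, 0], "angular": [0, 0, -13]}, {"fingers": 1, "slide": [0, 0, 0], "angular": [0, 0, -15]}, {"fingers": 1, "slide": [0, 0, 0], "angular": [0, 0, -15]}])

```text
clock: 14.1
tcp_pos: [0.4688, -0.2029, 0.1892]
orientation: [0.282, -0.436, 0.854, -0.039]
wrist_force: [1.0, 1.6, -0.4]
finger_gap: 0.0156
grip_force: 37.7
```

```bash
python3 st.py
```

```text
clock 14.3 q [-0.87 -0.   -0.6   0.75  0.53 -1.75] tcp [ 0.4688 -0.2029  0.1893]
cap origin in neck: axial -3.3305673422557285 lateral tool x,y 0.33288017616688853 -0.3605326885808758
tilt: n in tool [-0.0031  0.0023 -1.    ] F tool [-1.1718  0.5481  0.9446] T tool [-0.3589  0.072  -0.0477] gap,grip 0.015437522014684391 37.66080558300018
disp from view pose, tool axes: [47.8875 31.8218 27.5464]
```

Axial force fell to zero, so the pins are over the gap. Lowering.

Request:
jog_arm(moves=[{"fingers": 1, "slide": [0, 0, 1], "angular": [0, 0, 0]}, {"fingers": 1, "slide": [0, 0, 2], "angular": [0, 0, 0]}, {"fingers": 1, "slide": [0, 0, 3], "angular": [0, 0, 0]}, {"fingers": 1, "slide": [0, 0, 3], "angular": [0, 0, 0]}])

```text
clock: 14.68
tcp_pos: [0.4705, -0.2024, 0.1868]
orientation: [0.282, -0.435, 0.854, -0.039]
wrist_force: [1.4, 1.7, -0.5]
finger_gap: 0.0153
grip_force: 37.7
```

```bash
python3 st.py
```

```text
clock 14.8833 q [-0.87  0.   -0.6   0.74  0.53 -1.74] tcp [ 0.4705 -0.2024  0.1868]
cap origin in neck: axial -6.339909088693484 lateral tool x,y 0.30482855229149103 -0.5396184122743984
tilt: n in tool [-0.0031  0.002  -1.    ] F tool [-1.7558  0.664   1.8225] T tool [-0.4694  0.0047  0.0011] gap,grip 0.015305167039323561 37.57154881954193
disp from view pose, tool axes: [47.8507 31.6889 30.5451]
```

Request:
jog_arm(moves=[{"fingers": 1, "slide": [0, 0, 1.5], "angular": [0, 0, 0]}, {"fingers": 1, "slide": [0, 0, 3], "angular": [0, 0, 0]}, {"fingers": 1, "slide": [0, 0, 4.5], "angular": [0, 0, 0]}, {"fingers": 1, "slide": [0, 0, 5.8], "angular": [0, 0, 0]}, {"fingers": 1, "slide": [0, 0, 5.8], "angular": [0, 0, 0]}])

```text
clock: 15.35
tcp_pos: [0.4736, -0.2014, 0.1819]
orientation: [0.282, -0.435, 0.854, -0.039]
wrist_force: [0.1, 2.3, 0.4]
finger_gap: 0.0153
grip_force: 37.7
```

Request:
jog_arm(moves=[{"fingers": 1, "slide": [0, 0, 1], "angular": [0, 0, 0]}, {"fingers": 1, "slide": [0, 0, 1], "angular": [0, 0, 0]}])

```text
clock: 15.52
tcp_pos: [0.4738, -0.2014, 0.1817]
orientation: [0.282, -0.435, 0.854, -0.04]
wrist_force: [-5.7, 3.2, 5.9]
finger_gap: 0.0153
grip_force: 38.9
```

```bash
python3 st.py
```

```text
clock 15.7167 q [-0.86  0.01 -0.61  0.72  0.53 -1.73] tcp [ 0.4738 -0.2014  0.1816]
cap origin in neck: axial -12.54979207724388 lateral tool x,y 0.26639806180041864 -0.6711578822142569
tilt: n in tool [-0.0027  0.0017 -1.    ] F tool [-2.2784  4.0291 -7.1955] T tool [-1.1828 -0.0953  0.0134] gap,grip 0.01518337303319131 38.80466401576996
disp from view pose, tool axes: [47.8019 31.5726 36.7611]
```

The cap has dropped to the thread start (axial about −12.6, −13 expected) and is square. Now screwing clockwise while following the channel down.

Request:
jog_arm(moves=[{"fingers": 1, "slide": [0, 0, 0], "angular": [0, 0, 4]}, {"fingers": 1, "slide": [0, 0, 0.5], "angular": [0, 0, 9]}, {"fingers": 1, "slide": [0, 0, 1], "angular": [0, 0, 14]}, {"fingers": 1, "slide": [0, 0, 1.5], "angular": [0, 0, 19]}, {"fingers": 1, "slide": [0, 0, 2], "angular": [0, 0, 24]}, {"fingers": 1, "slide": [0, 0, 2], "angular": [0, 0, 24]}], squeeze=50)

```text
clock: 16.27
tcp_pos: [0.4747, -0.2014, 0.1807]
orientation: [0.284, -0.246, 0.927, 0.02]
wrist_force: [-10.8, 2.3, 13.4]
finger_gap: 0.0152
grip_force: 51.8
```

```bash
python3 st.py
```

```text
clock 16.4667 q [-0.86  0.01 -0.61  0.71  0.53 -1.31] tcp [ 0.4747 -0.2014  0.1807]
cap origin in neck: axial -13.759942911570157 lateral tool x,y -0.12331514988760342 -0.9407790021759429
tilt: n in tool [-0.0017  0.0015 -1.    ] F tool [  0.103    5.7827 -16.2076] T tool [-1.5173  0.5387  0.4543] gap,grip 0.015095706542716974 51.802573800086975
disp from view pose, tool axes: [56.3884  8.9564 37.966 ]
```

Request:
jog_arm(moves=[{"fingers": 1, "slide": [0, 0.3, 0.2], "angular": [0, 0, 5]}, {"fingers": 1, "slide": [0, 0.3, 0.6], "angular": [0, 0, 10]}, {"fingers": 1, "slide": [0, 0.3, 1.1], "angular": [0, 0, 15]}, {"fingers": 1, "slide": [0, 0.3, 1.6], "angular": [0, 0, 20]}, {"fingers": 1, "slide": [0, 0.3, 2], "angular": [0, 0, 25]}, {"fingers": 1, "slide": [0, 0.3, 2], "angular": [0, 0, 25]}])

```text
clock: 17.02
tcp_pos: [0.4761, -0.2012, 0.1788]
orientation: [0.273, -0.04, 0.958, 0.081]
wrist_force: [-5.4, 1.6, 6.8]
finger_gap: 0.0152
grip_force: 50.5
```

```bash
python3 st.py
```

```text
clock 17.2167 q [-0.85  0.01 -0.61  0.7   0.53 -0.87] tcp [ 0.4762 -0.2012  0.1788]
cap origin in neck: axial -16.157463135371035 lateral tool x,y -0.7249565608814327 -0.865517771560043
tilt: n in tool [-0.0015  0.0015 -1.    ] F tool [ 0.7554  2.9051 -7.7491] T tool [-0.4903  0.6563  0.2964] gap,grip 0.015166963380133023 50.46014606952667
disp from view pose, tool axes: [ 54.699  -15.8729  40.3424]
```

Request:
jog_arm(moves=[{"fingers": 1, "slide": [0, 0, 0.4], "angular": [0, 0, 4]}, {"fingers": 1, "slide": [0, 0, 0.8], "angular": [0, 0, 8]}, {"fingers": 1, "slide": [0, 0, 1.2], "angular": [0, 0, 12]}, {"fingers": 1, "slide": [0, 0, 1.5], "angular": [0, 0, 15]}, {"fingers": 1, "slide": [0, 0, 1.5], "angular": [0, 0, 15]}])

```text
clock: 17.68
tcp_pos: [0.4769, -0.2012, 0.1777]
orientation: [0.261, 0.085, 0.955, 0.115]
wrist_force: [-5.6, 0.9, 7.6]
finger_gap: 0.0151
grip_force: 50.6
```

```bash
python3 st.py
```

```text
clock 17.8833 q [-0.85  0.01 -0.61  0.7   0.53 -0.61] tcp [ 0.4769 -0.2012  0.1777]
cap origin in neck: axial -17.510934394277697 lateral tool x,y -1.032068181320364 -0.7859356872289736
tilt: n in tool [-0.0011  0.0012 -1.    ] F tool [ 1.6027  2.1495 -9.008 ] T tool [-0.2     0.8091  0.1733] gap,grip 0.015305621704465712 50.61238646507263
disp from view pose, tool axes: [ 48.6331 -29.6644  41.7098]
```

Request:
jog_arm(moves=[{"fingers": 1, "slide": [0.1, 0.2, 0.1], "angular": [0, 0, 3]}, {"fingers": 1, "slide": [0.1, 0.2, 0.1], "angular": [0, 0, 6]}, {"fingers": 1, "slide": [0.1, 0.2, 0.1], "angular": [0, 0, 8]}, {"fingers": 1, "slide": [0.1, 0.2, 0.1], "angular": [0, 0, 8]}])

```text
clock: 18.27
tcp_pos: [0.4774, -0.201, 0.1781]
orientation: [0.253, 0.149, 0.947, 0.132]
wrist_force: [-7.0, 1.9, 8.1]
finger_gap: 0.0151
grip_force: 79.8
```

```bash
python3 st.py
```

```text
clock 18.4667 q [-0.85  0.01 -0.61  0.7   0.53 -0.47] tcp [ 0.4774 -0.201   0.1781]
cap origin in neck: axial -17.461713421235046 lateral tool x,y -1.6496136976726414 -0.10853754845314403
tilt: n in tool [-0.002   0.0015 -1.    ] F tool [ 2.6528  2.549  -9.7026] T tool [-0.2867  0.8639 -1.2825] gap,grip 0.015372504942334173 79.47370262816548
disp from view pose, tool axes: [ 43.7594 -35.5044  41.6092]
```

The stop is reached: torque −1.28 N m, axial at the floor. I'll relax the turn slightly, open and retreat along the axis.

Request:
jog_arm(moves=[{"fingers": 1, "slide": [0, 0, -0.5], "angular": [0, 0, -2]}, {"fingers": 0.5, "slide": [0, 0, -0.5], "angular": [0, 0, -2]}, {"fingers": 0.5, "slide": [0, 0, -0.5], "angular": [0, 0, -2]}, {"fingers": 0.5, "slide": [0, 0, -0.5], "angular": [0, 0, -2]}, {"fingers": 0.5, "slide": [0, 0, -0.5], "angular": [0, 0, -2]}, {"fingers": 0.5, "slide": [0, 0, -0.5], "angular": [0, 0, -2]}])

```text
clock: 19.02
tcp_pos: [0.4764, -0.2003, 0.1769]
orientation: [0.254, 0.134, 0.949, 0.129]
wrist_force: [-0.1, -0.7, 0.5]
finger_gap: 0.0426
grip_force: 0.0
```

Request:
jog_arm(moves=[{"fingers": 0.5, "slide": [0, 0, -10], "angular": [0, 0, 0]}, {"fingers": 0.5, "slide": [0, 0, -25], "angular": [0, 0, 0]}, {"fingers": 0.5, "slide": [0, 0, -50], "angular": [0, 0, 0]}, {"fingers": 0.5, "slide": [0, 0, -80], "angular": [0, 0, 0]}, {"fingers": 0.5, "slide": [0, 0, -110], "angular": [0, 0, 0]}, {"fingers": 0.5, "slide": [0, 0, -120], "angular": [0, 0, 0]}, {"fingers": 0.5, "slide": [0, 0, -120], "angular": [0, 0, 0]}])

```text
clock: 19.6
tcp_pos: [0.4146, -0.2233, 0.2802]
orientation: [0.255, 0.134, 0.949, 0.127]
wrist_force: [0.2, -0.4, -0.7]
finger_gap: 0.0431
grip_force: 0.0
```

```bash
python3 - <<'E'
from h import *
p=cam("wrist");save(p,"end.png");s=get_state();print(s["clock"],s["finger_gap"],s["grip_force"],s["wrist_force"],np.abs(s["qvel"]).max())
E
```

```text
19.65 0.042561881712955406 0.0 [-0.35917366 -0.30103149 -0.28504003] 0.046171458049340565
```

View pics/end.png

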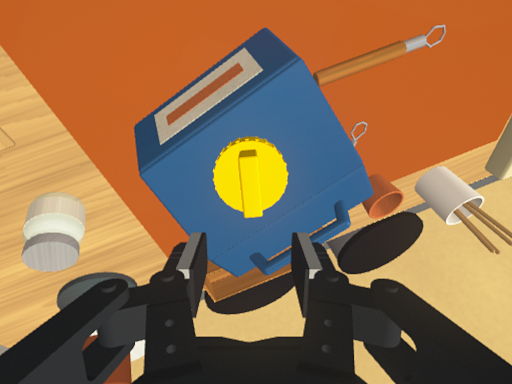

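The cap sits squarely on the neck at (250,177), screwed down, and the gripper is clear with nothing disturbed. Handing in.

```bash
python3 -c "
from workcell import *
print(hand_in())"
```

```text
the job is handed in; nothing more can be done
None
```

The yellow cap dropped into the thread start, was screwed clockwise to its stop and released, and the job was handed in at about 20 s; the hand-in call returned no verdict.

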